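# Centre a microscope stage plate with a tapered pin

## Task

Take the tapered steel pin with the blue grip out of the pin rack and work it point first down through the hole of the black stage plate and the hole of the brass carrier under it, so that the taper draws the loose plate into line, until the pin stands upright with its collar flush on the plate; then let go and leave it there. Feel your way: the pin's end may first land on the brass; ease the pin over sideways as it is pushed, and never load it against the stand with more than about 30 N, or the holes are scored. Leave everything else on the bench and in the rack where it is.

Things in the scene. Friction and masses are not known exactly. Their poses are not given: they have to be found in the camera images.
- stand: White and grey microscope stage stand, fixed to the bench; footprint 150 x 150 mm, 80 mm high to the top face of the loose black plate on it. Origin at the centre of its underside, on the bench, z up. Grey foot plate 6 mm thick, 52 mm of empty space, then the brass carrier and the black plate on a sprung head that sinks level about 1 mm per 6 N of push, 5 mm at most.
- carrier_axis (a point): Point on the stand's middle axis, 70 mm above the bench, level with the top of the brass carrier (12 mm thick; it cannot shift or turn). The carrier's through hole, 25 mm in diameter, lies with its centre 10 mm off this point, in a direction that differs from run to run and is not measured; it shows through the plate's hole only as a brass crescent. This point does not follow the hole.
- plate_hole (a point): Centre of the mouth (top face) of the 25 mm through hole, 1 mm chamfer, in the black plate. The plate, 130 x 140 x 10 mm, lies on the carrier and floats level in x and y, up to 14 mm from the stand's middle; it does not turn or lift, drags with about 2 N of friction along each axis and stays where left. It starts 8.5 to 11.5 mm out of line with the carrier's hole. z up.
- pin_grip (a point): Centre of the blue square grip of the tapered pin: 20 x 20 mm, 34 mm tall, sides along this point's x and y; z points up along the pin, away from its point. Take it here. The pin weighs about 0.2 kg.
- pin_mid (a point): Centre of the tapered pin, half-way up. The pin is 106 mm long: from the point up, a steel cone 42 mm long from 10 mm to 24 mm in diameter, a straight 24 mm shank 24 mm long, a collar 34 mm in diameter and 6 mm thick, then the blue grip, 34 mm. It stands in the rack hanging by its collar, point down, z up; the point is 53 mm below this point.
- pin_collar (a point): Centre of the underside of the pin's collar, 66 mm above the point, 23 mm below the middle of the grip; in the rack it lies at the rack's top face, 76 mm above the bench; when home, at the plate's top face.
- pin_tip (a point): The point (lower end, flat, 10 mm in diameter) of the tapered pin; z up along the pin.
- rack: Grey plastic pin rack, fixed, 170 x 62 mm, 76 mm high, three holes 27 mm in diameter in a row along its x, 55 mm apart. Origin at the centre of its underside. The tapered pin and two other rods hang in the holes, in any order.
- gauge_mid (a point): A straight 12 mm rod with a short yellow grip (20 x 20 x 22 mm) standing in the rack, same collar; the point is 53 mm above its lower end. Leave alone.
- probe_mid (a point): A thin 8 mm rod with a red grip (16 x 16 x 28 mm) standing in the rack, same collar; the point is 53 mm above its lower end. Leave alone.
- bottle: Amber reagent bottle, 52 mm in diameter, 120 mm high, origin under its centre. Leave alone.
- jar: Clear specimen jar with orange lid, 56 mm in diameter, 60 mm high, origin under its centre. Leave alone.
- dish: Glass dish, 84 mm in diameter, 16 mm high, origin under its centre. Leave alone.
- objective: Dark metal objective lens standing on the bench, 28 mm in diameter, 42 mm high, origin under its centre. Leave alone.
- driver: Screwdriver with red handle, 150 mm long, lying on the bench. Leave alone.

How it is judged (in metres and radians):
On the way, in this order (a step that is already met when the one before it is completed fails the run):
1. the tapered pin is lifted clear of the rack (height (world z) of pin_tip above 0.085 m), for 0.1 s.
2. the pin's point is in the plate's hole (z of pin_tip in the frame of plate_hole below -0.005 m and horizontal distance between pin_tip and plate_hole below 0.012 m), for 0.1 s.
At the end, for the whole second after the job is handed in: The tapered pin stands in both holes with the underside of its collar within 2 mm of the plate's top face and within 2 mm of the middle of the plate's hole, upright within 0.06 rad, at rest and released (z of pin_collar in the frame of plate_hole between -0.002 and 0.002 m and horizontal distance between pin_collar and plate_hole below 0.002 m and z of pin_tip in the frame of stand below 0.018 m and angle between pin_collar's own z axis and vertical below 0.06 rad and linear speed of pin below 0.01 m/s); the robot touches nothing.
It fails at once if the pin presses on the stand (plate and carrier included) with more than 30 N (contact force between pin and stand above 30 N).
It fails at once if the gripper or arm presses on the stand with more than 30 N (contact force between any of the arm, the fingers and stand above 30 N).
It fails at once if another thing on the bench or in the rack is moved more than 25 mm (distance of any of gauge_mid, probe_mid, bottle, jar, dish, objective, driver from where it was at the start of the episode above 0.025 m).
It also fails if it takes over 61 s, if anything falls off the work surface, if the arm or the gripper's body presses on something with over 40 N, if the wrist force passes 120 N, or if a joint passes its speed limit or range.

## Robot

A 6-joint arm with a two-finger parallel gripper is mounted at the origin on the work surface. World frame = base frame: x ahead of the robot, y to its left, z up, the work surface at z = 0. Lengths are in mm, angles in rad, forces in N, time in s.
With the tool pointing down it reaches from about 350 to 875 mm from the base axis. Payload 4.2 kg.
Tool frame: the origin (TCP) lies between the finger pads; the fingertips stand 25 mm ahead of it and the grasp point (between the pads) lies 6 mm ahead of it; z points along the fingers, y is the line along which they close (so a half turn about z gives the same grasp; the last joint's range is limited). The gripper opens to 85 mm and grips with 20 to 120 N. Pads are 22 mm wide; open, the fingers measure 114 mm over their backs; the gripper's body (76 mm by 85 mm) begins 54 mm behind the grasp point. The pads swing forward as they close: fully open they stand 13 mm farther back than shut.
Start: joints at [1.536, 0.385, 0.008, 0, -1.194, -0.259], TCP at [180.962, 598.207, 256.312] pointing down, gripper open.
Joint ranges: [-3.14, 3.14], [-1.21, 2.06], [-1.07, 1.41], [-3.16, 2.05], [-2.99, -0.16], [-3.1, 3.1]. Speed limits (rad/s): [2.79, 2.79, 3.14, 3.14, 3.14, 3.14].

## Interface

Orientations are given as a unit quaternion [x, y, z, w].
In Python, from bench import read_state, get_image, job_done gives the robot as it stands.
- The arm moves only by the tool play_rows, never from a script. Its argument "series" is a list of rows, each a list of 6 numbers: the shift along the world's x, y, z in mm, then the turn, a rotation vector about the world's x, y, z in units of 6 degrees (1.0 is 6 degrees). A call has 1 to 20 rows; each row shifts and turns the commanded pose from where the row before left it; what a row does not reach is not made up. A row lasts 1/12 s, in which the tool goes at most 41.7 mm and 7.16 degrees, less where a joint would pass 70% of its speed; a pose out of reach is approached as far as the arm can. A call is refused whole if a number of a shift passes 41.7 or a number of a turn 1, either way. A call with a gripper value outside its range is refused whole. "gripper" is the opening, from 0 (shut) to 1 (fully open), set as the call begins (left out, the last holds). The fingers move at their own pace and stop on an object; the grip force is fixed at half the most. Time passes only in rows, so rows that do not move let the fingers close. It gives the time, the measured TCP pose, the force, the opening and the grip force at its end, in the units of the state.
- read_state(): the state, without advancing time (a new reading comes with each control period).
- get_image(name): name is "side" or "top"; returns a dict with "image" (400x640x3 uint8, red, green, blue), "fx", "fy", "cx", "cy" (pixels), "eye" and "rotation" of the camera in the world. Camera axes: x right, y down, z forward; pixel columns grow to the right and rows downward; lengths in mm; the calibration is good to about 2 mm. A picture is of the moment at which its call begins. There is no depth.
- job_done(): hands the job in; it is judged then, once.
The state is a dict: "clock": time; "joints": joint angles; "joint_vel": joint speeds; "joint_efforts": joint torques, N m; "position": TCP position; "ee_rot": TCP orientation; "contact_force": force on the tool from outside, world axes, zero at the start; "wrist_torque": the same for the moment, N m; "gripper_width": finger opening in mm; "grasp_force": force on a finger pad.
Only numpy, scipy, OpenCV 4.12 (cv2) and the standard library are available. Lean on these libraries where they do the work, as an engineer would, in place of code of your own. Each camera call takes 0.05 s, during which the arm holds its last target. There are 200 camera calls.

## Working session

There is one attempt and no reset: what is moved stays moved. The work goes in short steps, Python scripts to look and compute and a tool call to move; the robot and the scene stay as the last step left them, time stands still between calls to the robot, and variables do not carry over. Pictures are saved under pics/ and viewed, at most 10 in all, crops included, and the job is handed in when it is done.

Besides the shell and the picture viewer there is one more tool, called after "Call:" as name(argument=value, ...), one argument or row to a line, values as JSON. play_rows: Moves the arm, as the interface text tells. Its arguments: {"type":"object","properties":{"series":{"type":"array","items":{"type":"array","items":{"type":"number"}}},"gripper":{"type":"number"}},"required":["series"]}

```bash
mkdir -p pics; cat > h.py <<'E'
from bench import read_state, get_image, job_done
import numpy as np, cv2
def snap(n,f):
    d=get_image(n); np.savez('pics/'+f+'.npz',**{k:np.array(v) for k,v in d.items()})
    cv2.imwrite('pics/'+f+'.png',np.array(d['image'])[:,:,::-1]); return d
def ray(d,u,v):
    r=np.array([(u-d['cx'])/d['fx'],(v-d['cy'])/d['fy'],1.]); return np.array(d['eye'],float),np.array(d['rotation'])@r
def onz(d,u,v,z):
    e,r=ray(d,u,v); return e+r*(z-e[2])/r[2]
def proj(d,p):
    q=np.array(d['rotation']).T@(np.array(p,float)-np.array(d['eye'])); return q[0]/q[2]*d['fx']+d['cx'],q[1]/q[2]*d['fy']+d['cy']
E
python3 - <<'E'
from h import *
for n in('top','side'):
    d=snap(n,n+'0'); print(n,d['eye'],np.round(d['rotation'],3).tolist(),d['fx'],d['cx'],d['cy'])
print(read_state())
E
```

```text
top [ 551.79181359   49.61156256 1327.71508531] [0.717, -0.697, 0.016, -0.018] 458.91392943940576 320.58549280765465 197.02060397001821
side [390.1685547  916.29798447 912.2879919 ] [-0.097, 0.907, -0.407, 0.053] 485.0609249643847 313.12295966346386 197.64578485031979
{'clock': 0.1, 'joints': array([ 1.53559512e+00,  3.85477055e-01,  6.69173240e-03, -4.71950921e-04,
       -1.19401521e+00, -2.58607034e-01]), 'joint_vel': array([ 0.00010344, -0.00213199,  0.00535926,  0.00023191,  0.00041008,
        0.00257038]), 'joint_efforts': array([ 5.71692590e-05, -3.93321240e+01,  1.88926703e+01,  4.19787213e+00,
       -2.63615526e-03,  2.71865858e-06]), 'position': array([180.8289939 , 597.73537549, 255.29933197]), 'ee_rot': array([ 9.89215716e-01, -1.46462332e-01, -1.06263311e-04,  1.02030797e-03]), 'contact_force': array([ 0.2518752 , -0.07463459,  0.3103829 ]), 'wrist_torque': array([ 0.00314843,  0.01114124, -0.07768233]), 'grasp_force': 0.0, 'gripper_width': 85.75316705166897}
```

View pics/top0.png

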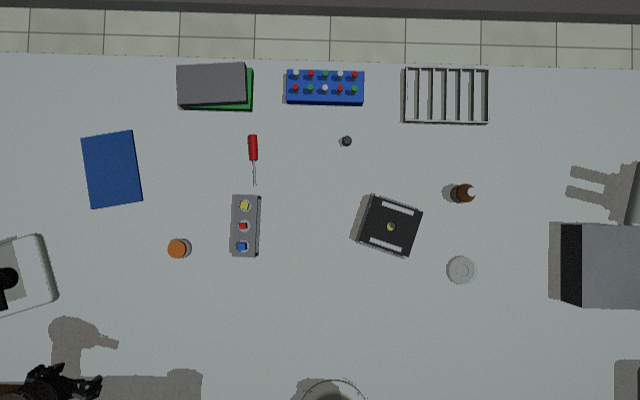

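View pics/side0.png

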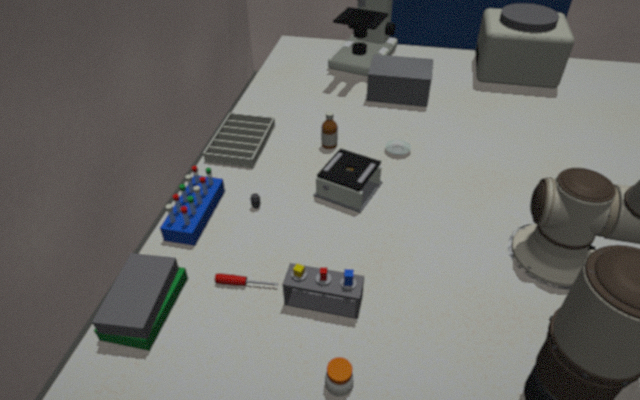

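Top view: rack at about (245,226) with blue grip at (242,246), stand at about (388,226) with hole at (390,227). The side view shows the same: blue grip (348,276), hole near (350,169).

```bash
python3 - <<'E'
from h import *
T=dict(np.load('pics/top0.npz'));S=dict(np.load('pics/side0.npz'))
def blob(d,m,roi):
    x0,y0,x1,y1=roi; k=np.zeros(m.shape,np.uint8);k[y0:y1,x0:x1]=m[y0:y1,x0:x1]
    n,l,s,c=cv2.connectedComponentsWithStats(k); i=1+np.argmax(s[1:,4]); return c[i],s[i],(l==i)
for n,d,roi in(('top',T,(225,190,265,260)),('side',S,(280,255,370,300))):
    im=d['image'].astype(int);r,g,b=im[...,0],im[...,1],im[...,2]
    for nm,m in(('blue',(b>r+60)),('red',(r>g+80)&(r>b+80)),('yel',(r>b+60)&(g>b+60))):
        c,s,l=blob(d,m.astype(np.uint8),roi); print(n,nm,c,s,np.round(onz(d,*c,116 if nm=='blue' else 104),1))
# rack and stand outline
im=cv2.cvtColor(T['image'],cv2.COLOR_RGB2HSV)
g=T['image'].astype(int).sum(2)/3
m=(g<70).astype(np.uint8); c,s,l=blob(T,m,(340,185,435,265)); print('plate',c,s)
cn=max(cv2.findContours(l.astype(np.uint8),0,1)[0],key=cv2.contourArea)
print([np.round(onz(T,*p,80)[:2],1).tolist() for p in cv2.boxPoints(cv2.minAreaRect(cn))])
for nm,d,(u,v) in(('t',T,(390,226)),('s',S,(350,168))):
    cv2.imwrite(f'pics/c{nm}.png',cv2.resize(d['image'][v-36:v+36,u-40:u+40,::-1],None,fx=5,fy=5,interpolation=cv2.INTER_NEAREST))
a=cv2.imread('pics/ct.png');b=cv2.imread('pics/cs.png')
r=T['image'][185:265,222:270,::-1]; r=cv2.resize(r,None,fx=4.5,fy=4.5,interpolation=0); 
o=np.zeros((560,800,3),np.uint8);o=np.zeros((360,800,3),np.uint8);o[:,:400]=a;o[:,400:]=b
cv2.imwrite('pics/cc.png',o)
m=((g>85)&(g<150)).astype(np.uint8)
m=cv2.morphologyEx(m,cv2.MORPH_CLOSE,np.ones((15,15)))
c,s,l=blob(T,m,(222,185,270,265)); cn=max(cv2.findContours(l.astype(np.uint8),0,1)[0],key=cv2.contourArea)
print('rack',s,[np.round(onz(T,*p,76)[:2],1).tolist() for p in cv2.boxPoints(cv2.minAreaRect(cn))])
E
```

```text
Traceback (most recent call last):
  File "h.py", line 9, in onz
    e,r=ray(d,u,v); return e+r*(z-e[2])/r[2]
        ~~~^^^^^^^
  File "h.py", line 7, in ray
    r=np.array([(u-d['cx'])/d['fx'],(v-d['cy'])/d['fy'],1.]); return np.array(d['eye'],float),np.array(d['rotation'])@r
                                                                                              ~~~~~~~~~~~~~~~~~~~~~~~^~
ValueError: matmul: Input operand 1 has a mismatch in its core dimension 0, with gufunc signature (n?,k),(k,m?)->(n?,m?) (size 3 is different from 4)
```

```bash
sed -i "s/np.array(d\['rotation'\])/Rotation.from_quat(d['rotation']).as_matrix()/; s/import numpy as np, cv2/import numpy as np, cv2\nfrom scipy.spatial.transform import Rotation/" h.py; cat > m.py <<'E'
from h import *
T=dict(np.load('pics/top0.npz'));S=dict(np.load('pics/side0.npz'))
def blob(d,m,roi):
    x0,y0,x1,y1=roi; k=np.zeros(m.shape,np.uint8);k[y0:y1,x0:x1]=m[y0:y1,x0:x1]
    n,l,s,c=cv2.connectedComponentsWithStats(k); i=1+np.argmax(s[1:,4]); return c[i],s[i],(l==i)
for n,d,roi in(('top',T,(225,190,265,260)),('side',S,(280,255,370,300))):
    im=d['image'].astype(int);r,g,b=im[...,0],im[...,1],im[...,2]
    for nm,m,z in(('blue',(b>r+60),116),('red',(r>g+80)&(r>b+80),110),('yel',(r>b+60)&(g>b+60),104)):
        c,s,l=blob(d,m.astype(np.uint8),roi); print(n,nm,c,s,np.round(onz(d,*c,z),1))
g=T['image'].astype(int).sum(2)/3
m=(g<70).astype(np.uint8); c,s,l=blob(T,m,(340,185,435,265)); print('plate',c,s)
def box(l,z):
    cn=max(cv2.findContours(l.astype(np.uint8),0,1)[0],key=cv2.contourArea)
    return [np.round(onz(T,*p,z)[:2],1).tolist() for p in cv2.boxPoints(cv2.minAreaRect(cn))]
print(box(l,80))
o=[cv2.resize(d['image'][v-36:v+36,u-40:u+40,::-1],None,fx=5,fy=5,interpolation=0) for d,u,v in((T,390,226),(S,350,170))]
cv2.imwrite('pics/cc.png',np.hstack(o))
m=cv2.morphologyEx(((g>85)&(g<150)).astype(np.uint8),cv2.MORPH_CLOSE,np.ones((15,15)))
c,s,l=blob(T,m,(222,185,270,265)); print('rack',s,box(l,76))
E
python3 m.py
```

```text
top blue [240.74074074 246.16666667] [237 243   8   8  54] [474.7 260.1 116. ]
top red [242.36 225.56] [240 223   6   6  25] [528.8 258.8 110. ]
top yel [243.68888889 204.95555556] [240 202   8   7  45] [583.6 258.3 104. ]
side blue [348.31746032 273.33333333] [344 270   9   8  63] [474.7 262.1 116. ]
side red [323.09677419 270.35483871] [320 268   7   6  31] [529.3 260.2 110. ]
side yel [298.36231884 267.94202899] [294 264  10   9  69] [584.  259.7 104. ]
plate [388.6615249  225.49757602] [ 355  195   68   62 2269]
[[497.3, -41.5], [625.5, -80.8], [581.7, -225.3], [454.0, -185.4]]
rack [ 222  185   48   80 3840] [[422.6, 316.1], [637.3, 324.4], [640.9, 195.9], [426.2, 188.6]]
```

View pics/cc.png

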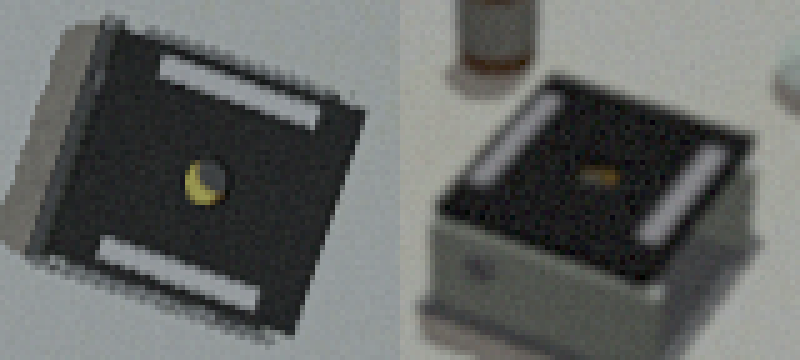

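Crop: plate hole around top pixel (391,226), brass crescent to its lower left, so the carrier hole lies up-right (+x, -y). The side view has brass at about (390,171) in it.

```bash
cat > hole.py <<'E'
from h import *
K=8
def up(d,u0,v0,n=12):
    c=d['image'][v0-n:v0+n,u0-n:u0+n].astype(np.float32)
    return c,cv2.resize(c,None,fx=K,fy=K,interpolation=cv2.INTER_CUBIC)
def loc(d,m,u0,v0,z,n=12):
    k=m.astype(np.uint8); N,l,s,c=cv2.connectedComponentsWithStats(k); i=1+np.argmax(s[1:,4])
    u,v=(c[i]+.5)/K-.5+np.array([u0-n,v0-n]); return (round(u,2),round(v,2)),s[i,4]/K/K,np.round(onz(d,u,v,z),1)
for f,(u,v) in(('top0',(391,226)),('side0',(350,169))):
    d=dict(np.load(f'pics/{f}.npz')); c,b=up(d,u,v)
    dk=np.median(c.reshape(-1,3),0); print(f,dk)
    g=b.sum(2)/3; br=b[...,0]-b[...,2]
    print(c.sum(2).astype(int)[6:18,6:18]//3); print((c[...,0]-c[...,2]).astype(int)[6:18,6:18])
    for t in(20,30): print('hole',t,loc(d,cv2.GaussianBlur(g,(0,0),3)>dk.mean()+t,u,v,80),'brass',loc(d,br>t+15,u,v,70))
E
python3 hole.py
```

```text
top0 [37. 38. 38.]
[[ 31  38  33  35  38  38  44  35  37  38  37  36]
 [ 36  37  34  36  28  39  39  31  22  32  34  41]
 [ 44  38  39  49  71  55  52  52  38  24  36  39]
 [ 34  34  39 104  96  71  67  66  58  35  22  36]
 [ 34  30  69 126  93  63  63  62  65  63  27  30]
 [ 40  26 109 127 103  66  65  62  64  66  32  24]
 [ 38  23 126 126 118  78  60  62  65  68  31  25]
 [ 40  24 109 124 127 107  82  62  61  63  26  27]
 [ 33  34  85 126 128 128 113 107  75  59  10  42]
 [ 37  32  62 103 127 130 129 109  64  39  20  37]
 [ 38  33  38  56  91  98  96  64  33  19  37  38]
 [ 27  38  33  35  30  25  37  22  33  37  32  38]]
[[-5 -3  0 -2 -7 -2 -4 -3 -1 -1 -2 -1]
 [-4  1  0 -2 -6  1  0 -1  2 -1 -5  1]
 [-3 -3 -4 21 39  1 -3 -3 -3 -1 -5  1]
 [-4 -4  1 58 50 -1 -7 -7 -7 -3 -2 -4]
 [-3 -8 39 75 38 -1 -5 -6 -3 -5  6 -4]
 [-2 -8 63 71 58 -5 -5 -5 -3 -6 -2 -6]
 [-3 -3 72 72 72 19 -6 -6 -6 -5 -1 -4]
 [-7 -5 62 70 69 56 30  4 -9 -3 -3 -3]
 [-3 -5 43 71 72 71 65 48 26 17  5  0]
 [-6 -5 23 58 72 69 73 66 51 32  6 -6]
 [-2 -8 -8 21 54 54 61 49 17 -1 -3 -4]
 [ 1 -4 -5 -4 -9 -2 13  1 -2 -3  1 -4]]
[... 1235 characters left out ...]
  16  37  51  54  42   9   0]
 [  0   4   5   0   4  10  21  37  36  20  -1   1]
 [ -5   2  -1   0  -5   3   6   9  15  11  -4  -2]
 [  6   2  -1   0  -1   0   2  -4   4 -14   0   1]
 [  6  -6   4  -4  -3   5  -3  -8   0  -2  -6   5]
 [  1   1  -1  11   2  -8  -5   1  -7   2  -3  -4]]
hole 20 ((np.float64(359.52), np.float64(177.91)), np.float64(23.03125), array([503.8, -99.9,  80. ])) brass ((np.float64(351.41), np.float64(168.82)), np.float64(6.546875), array([ 533.3, -147.4,   70. ]))
hole 30 ((np.float64(359.66), np.float64(178.06)), np.float64(20.171875), array([503.3, -99.4,  80. ])) brass ((np.float64(351.55), np.float64(168.89)), np.float64(3.265625), array([ 532.9, -147.2,   70. ]))
```

Call:
play_rows(
  series=[
    [20,-22,0,0,0,0.9],
    [20,-22,0,0,0,0.9],
    [20,-22,0,0,0,0.83],
    [20,-23,0,0,0,0],
    [20,-23,0,0,0,0],
    [20,-23,0,0,0,0],
    [20,-23,0,0,0,0],
    [20,-23,0,0,0,0],
    [20,-23,0,0,0,0],
    [20,-23,0,0,0,0],
    [20,-23,0,0,0,0],
    [20,-23,0,0,0,0],
    [20,-23,0,0,0,0],
    [20,-23,0,0,0,0],
    [14,-18,0,0,0,0],
    [0,0,0,0,0,0],
    [0,0,0,0,0,0],
  ],
  gripper=1,
)

```text
clock: 1.52
position: [475.2, 260.2, 255.8]
ee_rot: [1.0, -0.01, -0.001, 0.0]
contact_force: [-0.2, 0.6, -0.0]
gripper_width: 85.5
grasp_force: 0.0
```

Call:
play_rows(
  series=[
    [0,0,-18,0,0,0],
    [0,0,-18,0,0,0],
    [0,0,-18,0,0,0],
    [0,0,-18,0,0,0],
    [0,0,-18,0,0,0],
    [0,0,-18,0,0,0],
    [0,0,-18,0,0,0],
    [0,0,-18,0,0,0],
    [0,0,-1,0,0,0],
    [0,0,0,0,0,0],
  ],
)

```text
clock: 2.35
position: [474.1, 261.5, 110.5]
ee_rot: [1.0, -0.008, -0.001, 0.001]
contact_force: [-0.1, 0.1, -0.0]
gripper_width: 85.2
grasp_force: 0.0
```

Call:
play_rows(
  series=[
    [0,0,0,0,0,0],
    [0,0,0,0,0,0],
    [0,0,0,0,0,0],
    [0,0,0,0,0,0],
    [0,0,0,0,0,0],
    [0,0,0,0,0,0],
    [0,0,0,0,0,0],
    [0,0,0,0,0,0],
    [0,0,0,0,0,0],
    [0,0,0,0,0,0],
    [0,0,0,0,0,0],
    [0,0,0,0,0,0],
  ],
  gripper=0,
)

```text
clock: 3.35
position: [474.6, 260.5, 111.9]
ee_rot: [1.0, -0.009, -0.0, 0.001]
contact_force: [-2.3, -2.2, 5.1]
gripper_width: 19.3
grasp_force: 58.6
```

Call:
play_rows(
  series=[
    [0,0,5,0,0,0],
    [0,0,10,0,0,0],
    [0,0,12,0,0,0],
    [0,0,12,0,0,0],
    [0,0,12,0,0,0],
    [0,0,12,0,0,0],
    [0,0,12,0,0,0],
    [0,0,12,0,0,0],
    [0,0,12,0,0,0],
    [0,0,11,0,0,0],
    [0,0,0,0,0,0],
    [0,0,0,0,0,0],
  ],
)

```text
clock: 4.35
position: [475.0, 261.6, 221.9]
ee_rot: [1.0, -0.009, 0.001, -0.001]
contact_force: [0.2, -0.1, -2.5]
gripper_width: 19.4
grasp_force: 58.9
```

Call:
play_rows(
  series=[
    [2,-10,0,0,0,0],
    [3,-20,0,0,0,0],
    [4,-25,0,0,0,0],
    [4,-25,0,0,0,0],
    [4,-25,0,0,0,0],
    [4,-25,0,0,0,0],
    [4,-25,0,0,0,0],
    [4,-25,0,0,0,0],
    [4,-25,0,0,0,0],
    [4,-25,0,0,0,0],
    [4,-25,0,0,0,0],
    [4,-25,0,0,0,0],
    [4,-25,0,0,0,0],
    [4,-25,0,0,0,0],
    [4,-25,0,0,0,0],
    [4,-25,0,0,0,0],
    [4,-20,0,0,0,0],
    [2,-3,0,0,0,0],
    [0,0,0,0,0,0],
    [0,0,0,0,0,0],
  ],
)

```text
clock: 6.02
position: [541.3, -141.8, 220.4]
ee_rot: [1.0, -0.01, -0.001, -0.0]
contact_force: [0.1, 1.0, -1.4]
gripper_width: 19.4
grasp_force: 59.0
```

Call:
play_rows(
  series=[
    [0,-0.5,-7,0,0,0],
    [0,-0.5,-7,0,0,0],
    [0,0,-6,0,0,0],
    [0,0,-6,0,0,0],
    [0,0,-2,0,0,0],
    [0,0,0,0,0,0],
    [0,0,0,0,0,0],
    [0,0,0,0,0,0],
  ],
)

```text
clock: 6.68
position: [542.3, -142.7, 193.6]
ee_rot: [1.0, -0.009, 0.0, 0.0]
contact_force: [0.8, -0.4, -1.7]
gripper_width: 19.6
grasp_force: 59.0
```

```bash
python3 - <<'E'
from h import *
T=snap('top','t1');S=snap('side','s1');s=read_state();p=s['position'];print(p,s['contact_force'])
for n,d,pt in(('tip',S,[p[0],p[1],p[2]-101.9]),('hole',S,[538.2,-138.4,80]),('carr',S,[544.5,-147.7,70]),('hole',T,[538.2,-138.4,80])): print(n,np.round(proj(d,pt),1))
u,v=350,165
o=[cv2.resize(d['image'][v-36:v+36,u-40:u+40,::-1],None,fx=5,fy=5,interpolation=0) for d,u,v in((T,392,226),(S,350,155))]
cv2.imwrite('pics/cc1.png',np.hstack(o))
E
```

```text
[ 542.2075043  -142.80293841  193.69999783] [ 0.39255569 -0.16975205 -2.22207216]
tip [348.2 163.2]
hole [349.3 167.7]
carr [347.5 168.3]
hole [390.7 226.1]
```

View pics/cc1.png

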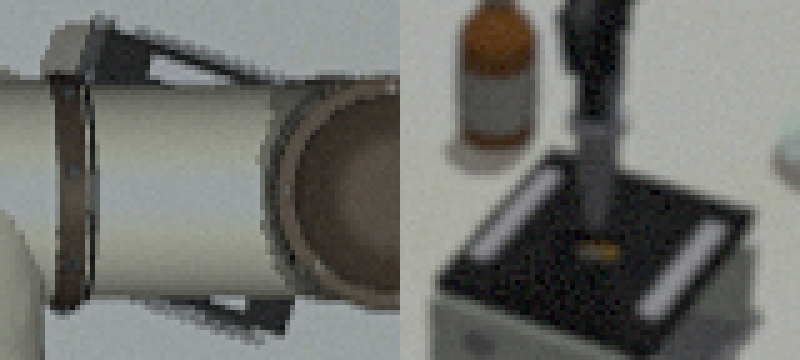

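Side crop: tip end at about (349,164), right above the hole (349,169); this agrees with the projection to about 1 mm. Descending by feel.

Call:
play_rows(
  series=[
    [0,0,-3,0,0,0],
    [0,0,-3,0,0,0],
    [0,0,-3,0,0,0],
    [0,0,-2,0,0,0],
    [0,0,-2,0,0,0],
    [0,0,-1,0,0,0],
    [0,0,0,0,0,0],
    [0,0,0,0,0,0],
  ],
)

```text
clock: 7.45
position: [542.0, -142.8, 179.3]
ee_rot: [1.0, -0.009, -0.0, 0.0]
contact_force: [-0.5, 0.3, -1.8]
gripper_width: 19.3
grasp_force: 59.0
```

Call:
play_rows(
  series=[
    [0,0,-1,0,0,0],
    [0,0,-1,0,0,0],
    [0,0,-1,0,0,0],
    [0,0,-1,0,0,0],
    [0,0,-1,0,0,0],
    [0,0,0,0,0,0],
    [0,0,0,0,0,0],
  ],
)

```text
clock: 8.03
position: [541.9, -142.8, 174.2]
ee_rot: [1.0, -0.009, -0.0, 0.0]
contact_force: [0.0, 0.2, -2.1]
gripper_width: 19.3
grasp_force: 59.0
```

Call:
play_rows(
  series=[
    [0,0,-1,0,0,0],
    [0,0,-1,0,0,0],
    [0,0,-1,0,0,0],
    [0,0,-1,0,0,0],
    [0,0,0,0,0,0],
    [0,0,0,0,0,0],
  ],
)

```text
clock: 8.53
position: [542.0, -142.8, 170.3]
ee_rot: [1.0, -0.009, 0.0, 0.0]
contact_force: [0.4, 0.2, -2.9]
gripper_width: 19.4
grasp_force: 59.0
```

Call:
play_rows(
  series=[
    [0,0,-1,0,0,0],
    [0,0,-1,0,0,0],
    [0,0,-1,0,0,0],
    [0,0,0,0,0,0],
    [0,0,0,0,0,0],
  ],
)

```text
clock: 8.95
position: [542.2, -142.9, 167.4]
ee_rot: [1.0, -0.009, 0.0, 0.0]
contact_force: [0.9, -0.4, -1.4]
gripper_width: 19.2
grasp_force: 59.0
```

Call:
play_rows(
  series=[
    [0.4,-0.8,-1,0,0,0],
    [0.4,-0.8,-1,0,0,0],
    [0.4,-0.8,-1,0,0,0],
    [0.4,-0.8,-1,0,0,0],
    [0.4,-0.8,-1,0,0,0],
    [0.4,-0.8,-1,0,0,0],
    [0,0,0,0,0,0],
    [0,0,0,0,0,0],
  ],
)

```text
clock: 9.62
position: [544.2, -147.5, 161.1]
ee_rot: [1.0, -0.009, -0.0, -0.0]
contact_force: [-0.8, 1.7, -1.0]
gripper_width: 19.5
grasp_force: 59.2
```

Dragging the plate lightly. Keep going down and watch the forces.

Call:
play_rows(
  series=[
    [0,0,-1,0,0,0],
    [0,0,-1,0,0,0],
    [0,0,-1,0,0,0],
    [0,0,-1,0,0,0],
    [0,0,-1,0,0,0],
    [0,0,-1,0,0,0],
    [0,0,0,0,0,0],
    [0,0,0,0,0,0],
  ],
)

```text
clock: 10.28
position: [544.3, -147.6, 155.1]
ee_rot: [1.0, -0.009, -0.0, -0.0]
contact_force: [-1.6, 2.3, -0.6]
gripper_width: 19.6
grasp_force: 59.1
```

Call:
play_rows(
  series=[
    [0,0,-1,0,0,0],
    [0,0,-1,0,0,0],
    [0,0,-1,0,0,0],
    [0,0,-1,0,0,0],
    [0,0,-1,0,0,0],
    [0,0,-1,0,0,0],
    [0,0,0,0,0,0],
    [0,0,0,0,0,0],
  ],
)

```text
clock: 10.95
position: [544.3, -147.6, 149.1]
ee_rot: [1.0, -0.009, -0.0, -0.0]
contact_force: [-1.6, 2.1, -1.6]
gripper_width: 19.5
grasp_force: 59.1
```

Call:
play_rows(
  series=[
    [0,0,-1,0,0,0],
    [0,0,-1,0,0,0],
    [0,0,-1,0,0,0],
    [0,0,-1,0,0,0],
    [0,0,-1,0,0,0],
    [0,0,-1,0,0,0],
    [0,0,0,0,0,0],
    [0,0,0,0,0,0],
  ],
)

```text
clock: 11.62
position: [544.4, -147.6, 143.2]
ee_rot: [1.0, -0.009, 0.0, 0.0]
contact_force: [-0.8, 3.3, -0.5]
gripper_width: 19.3
grasp_force: 59.1
```

Call:
play_rows(
  series=[
    [0,0,-1,0,0,0],
    [0,0,-1,0,0,0],
    [0,0,-1,0,0,0],
    [0,0,-1,0,0,0],
    [0,0,0,0,0,0],
    [0,0,0,0,0,0],
  ],
)

```text
clock: 12.12
position: [544.7, -147.7, 139.4]
ee_rot: [1.0, -0.009, 0.0, 0.0]
contact_force: [-0.3, 1.3, -0.7]
gripper_width: 19.3
grasp_force: 59.1
```

Call:
play_rows(
  series=[
    [0,0,-1,0,0,0],
    [0,0,-1,0,0,0],
    [0,0,-1,0,0,0],
    [0,0,0,0,0,0],
    [0,0,0,0,0,0],
  ],
)

```text
clock: 12.53
position: [544.9, -147.7, 136.5]
ee_rot: [1.0, -0.009, 0.001, 0.0]
contact_force: [1.1, 1.2, -0.4]
gripper_width: 19.4
grasp_force: 59.2
```

Call:
play_rows(
  series=[
    [0,0,-1,0,0,0],
    [0,0,-1,0,0,0],
    [0,0,0,0,0,0],
    [0,0,0,0,0,0],
  ],
)

```text
clock: 12.87
position: [544.9, -147.7, 134.6]
ee_rot: [1.0, -0.009, 0.001, 0.0]
contact_force: [1.9, -0.0, 1.4]
gripper_width: 19.2
grasp_force: 59.3
```

Call:
play_rows(
  series=[
    [0.4,0,-1,0,0,0],
    [0.2,0,-0.5,0,0,0],
    [0,0,0,0,0,0],
    [0,0,0,0,0,0],
  ],
)

```text
clock: 13.2
position: [545.3, -147.8, 133.0]
ee_rot: [1.0, -0.009, 0.0, 0.0]
contact_force: [1.6, -0.7, 2.1]
gripper_width: 19.2
grasp_force: 59.4
```

Call:
play_rows(
  series=[
    [0,0,-0.5,0,0,0],
    [0,0,-0.5,0,0,0],
    [0,0,0,0,0,0],
    [0,0,0,0,0,0],
  ],
)

```text
clock: 13.53
position: [545.3, -147.7, 132.0]
ee_rot: [1.0, -0.009, 0.0, 0.0]
contact_force: [1.2, -1.0, 1.9]
gripper_width: 19.6
grasp_force: 59.5
```

Call:
play_rows(
  series=[
    [0.3,-0.3,-0.5,0,0,0],
    [0,0,-0.5,0,0,0],
    [0,0,0,0,0,0],
    [0,0,0,0,0,0],
  ],
)

```text
clock: 13.87
position: [545.4, -147.9, 130.9]
ee_rot: [1.0, -0.009, 0.0, 0.0]
contact_force: [2.0, -1.0, 2.9]
gripper_width: 19.3
grasp_force: 59.5
```

Call:
play_rows(
  series=[
    [0,0,-0.5,0,0,0],
    [0,0,-0.5,0,0,0],
    [0,0,0,0,0,0],
    [0,0,0,0,0,0],
  ],
)

```text
clock: 14.2
position: [545.5, -148.0, 129.9]
ee_rot: [1.0, -0.009, 0.0, 0.0]
contact_force: [2.9, -1.9, 2.7]
gripper_width: 19.3
grasp_force: 59.6
```

Call:
play_rows(
  series=[
    [0.3,-0.2,-0.3,0,0,0],
    [0.2,-0.2,-0.3,0,0,0],
    [0,0,-0.4,0,0,0],
    [0,0,0,0,0,0],
  ],
)

```text
clock: 14.53
position: [545.7, -148.2, 128.5]
ee_rot: [1.0, -0.009, -0.0, -0.0]
contact_force: [3.5, -1.3, 2.5]
gripper_width: 19.3
grasp_force: 59.5
```

Call:
play_rows(
  series=[
    [0,0,-0.5,0,0,0],
    [0,0,-0.5,0,0,0],
    [0,0,0,0,0,0],
    [0,0,0,0,0,0],
  ],
)

```text
clock: 14.87
position: [545.7, -148.3, 127.7]
ee_rot: [1.0, -0.009, -0.0, -0.0]
contact_force: [2.9, -1.4, 2.2]
gripper_width: 19.4
grasp_force: 59.4
```

Call:
play_rows(
  series=[
    [0.3,-0.1,-0.5,0,0,0],
    [0.2,-0.1,-0.5,0,0,0],
    [0,0,-0.5,0,0,0],
    [0,0,-0.5,0,0,0],
    [0,0,0,0,0,0],
    [0,0,0,0,0,0],
  ],
)

```text
clock: 15.37
position: [546.0, -148.4, 125.6]
ee_rot: [1.0, -0.009, -0.0, -0.0]
contact_force: [2.4, -0.4, 1.0]
gripper_width: 19.4
grasp_force: 59.4
```

Call:
play_rows(
  series=[
    [0,0,-0.5,0,0,0],
    [0,0,-0.5,0,0,0],
    [0,0,-0.5,0,0,0],
    [0,0,-0.5,0,0,0],
    [0,0,0,0,0,0],
  ],
)

```text
clock: 15.78
position: [546.0, -148.5, 123.6]
ee_rot: [1.0, -0.009, -0.0, -0.0]
contact_force: [1.5, -0.8, 1.7]
gripper_width: 19.3
grasp_force: 59.4
```

Sliding freely on the shank.

Call:
play_rows(
  series=[
    [0.2,0,-0.5,0,0,0],
    [0,0,-0.5,0,0,0],
    [0,0,-0.5,0,0,0],
    [0,0,-0.5,0,0,0],
    [0,0,-0.5,0,0,0],
    [0,0,-0.5,0,0,0],
    [0,0,0,0,0,0],
  ],
)

```text
clock: 16.37
position: [546.2, -148.5, 120.6]
ee_rot: [1.0, -0.009, -0.0, -0.0]
contact_force: [1.1, -0.6, 0.1]
gripper_width: 19.0
grasp_force: 59.3
```

Call:
play_rows(
  series=[
    [0,0,-0.5,0,0,0],
    [0,0,-0.5,0,0,0],
    [0,0,-0.5,0,0,0],
    [0,0,-0.5,0,0,0],
    [0,0,0,0,0,0],
  ],
)

```text
clock: 16.78
position: [546.2, -148.5, 118.6]
ee_rot: [1.0, -0.009, -0.0, -0.0]
contact_force: [-0.0, 0.1, 0.5]
gripper_width: 19.6
grasp_force: 59.3
```

Call:
play_rows(
  series=[
    [0,0,-0.5,0,0,0],
    [0,0,-0.5,0,0,0],
    [0,0,-0.5,0,0,0],
    [0,0,-0.5,0,0,0],
    [0,0,0,0,0,0],
  ],
)

```text
clock: 17.2
position: [546.3, -148.5, 116.6]
ee_rot: [1.0, -0.009, -0.0, -0.0]
contact_force: [0.5, 0.2, -0.2]
gripper_width: 19.3
grasp_force: 59.3
```

Call:
play_rows(
  series=[
    [0,0,-0.5,0,0,0],
    [0,0,-0.5,0,0,0],
    [0,0,0,0,0,0],
    [0,0,0,0,0,0],
  ],
)

```text
clock: 17.53
position: [546.3, -148.5, 115.7]
ee_rot: [1.0, -0.009, -0.0, -0.0]
contact_force: [0.2, 0.7, 0.0]
gripper_width: 19.3
grasp_force: 59.3
```

Continue until the collar pushes (expect a clear fz rise).

Call:
play_rows(
  series=[
    [0,0,-0.5,0,0,0],
    [0,0,-0.5,0,0,0],
    [0,0,0,0,0,0],
    [0,0,0,0,0,0],
  ],
)

```text
clock: 17.87
position: [546.4, -148.5, 115.1]
ee_rot: [1.0, -0.009, -0.0, 0.0]
contact_force: [-0.7, -0.7, 2.8]
gripper_width: 19.0
grasp_force: 59.7
```

Call:
play_rows(
  series=[
    [0,0,-0.5,0,0,0],
    [0,0,-0.5,0,0,0],
    [0,0,0,0,0,0],
    [0,0,0,0,0,0],
  ],
)

```text
clock: 18.2
position: [546.6, -148.6, 114.5]
ee_rot: [1.0, -0.009, 0.0, 0.0]
contact_force: [-1.9, 0.2, 6.1]
gripper_width: 19.0
grasp_force: 59.9
```

Call:
play_rows(
  series=[
    [-0.2,0,0,0,0,0],
    [0,0,0,0,0,0],
    [0,0,0,0,0,0],
    [0,0,0,0,0,0],
    [0,0,0,0,0,0],
    [0,0,0,0,0,0],
    [0,0,0,0,0,0],
    [0,0,0,0,0,0],
    [0,0,0,0,0,0],
  ],
  gripper=1,
)

```text
clock: 18.95
position: [546.3, -148.5, 113.8]
ee_rot: [1.0, -0.009, -0.0, 0.0]
contact_force: [-0.7, 0.8, -0.0]
gripper_width: 85.3
grasp_force: 0.0
```

Call:
play_rows(
  series=[
    [0,0,5,0,0,0],
    [0,0,10,0,0,0],
    [0,0,12,0,0,0],
    [0,0,12,0,0,0],
    [0,0,12,0,0,0],
    [0,0,12,0,0,0],
    [0,0,12,0,0,0],
    [0,0,12,0,0,0],
    [0,25,12,0,0,0],
    [0,25,12,0,0,0],
    [0,25,10,0,0,0],
    [0,30,0,0,0,0],
    [0,30,0,0,0,0],
    [0,30,0,0,0,0],
    [0,30,0,0,0,0],
    [0,30,0,0,0,0],
    [0,0,0,0,0,0],
    [0,0,0,0,0,0],
  ],
)

```text
clock: 20.45
position: [546.3, 77.9, 235.8]
ee_rot: [1.0, -0.008, 0.001, -0.0]
contact_force: [0.4, -0.3, 0.0]
gripper_width: 85.5
grasp_force: 0.0
```

```bash
python3 - <<'E'
from h import *
T=snap('top','t2');S=snap('side','s2')
for n,d in(('top',T),('side',S)):
    im=np.array(d['image']).astype(int);m=(im[...,2]>im[...,0]+60).astype(np.uint8)
    N,l,s,c=cv2.connectedComponentsWithStats(m)
    for i in range(1,N):
        if 20<s[i,4]<150: print(n,c[i],s[i],np.round(onz(d,*c[i],120),1))
o=[cv2.resize(np.array(d['image'])[v-36:v+36,u-40:u+40,::-1],None,fx=5,fy=5,interpolation=0) for d,u,v in((T,392,226),(S,350,160))]
cv2.imwrite('pics/cc2.png',np.hstack(o))
E
```

```text
top [396.09433962 223.64150943] [393 220   8   8  53] [ 545.5 -146.5  120. ]
side [347.41666667 154.66666667] [344 152   8   7  48] [ 545.5 -143.7  120. ]
```

View pics/cc2.png

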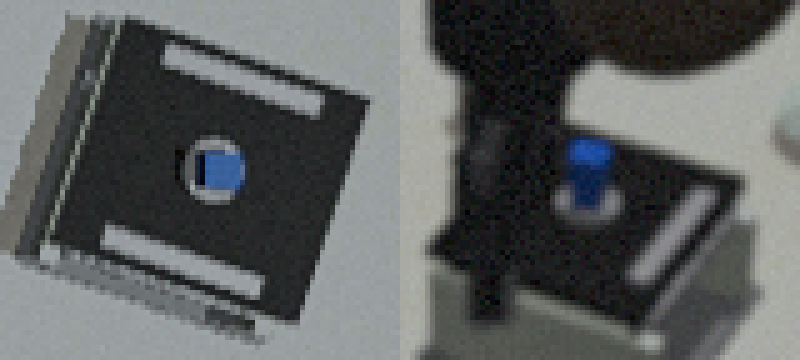

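The pin stands upright with its collar flat on the plate: the grip is at top-view pixel (396,224), and the collar ring shows in both views. Handing in.

```bash
python3 -c "from bench import job_done; print(job_done())"
```

```text
the job is handed in; nothing more can be done
None
```

The tapered pin stands released and upright in both holes with its collar on the plate, and the job is handed in; the hand-in returned no verdict, so I judged the fit from the final pictures and the last force readings (about 6 N at seating).

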